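# Hang the second fan grille on the drying hook

## Task

Hang the blue grille of the fan box on the drying hook, together with the yellow grille that already hangs there. First push the yellow grille back along the hook's arm until it stops at the post, without knocking it off. Then press in the orange spring catch of the blue grille, lift the grille straight up out of the fan box, hang it by its window on the same arm and slide it back past the red band, so that both hang freely behind the band; leave the things round about where they stand.

Things in the scene. Friction and masses are not known exactly. Their poses are not given: they have to be found in the camera images.
- fan_box: White box of a small bench fan, fixed, 117 deep x 118 wide x 149 mm high. Origin: centre of its underside on the table; +x points to its back. In its open front (-x side), 50 mm in front of the origin, the blue grille stands upright in two side channels (86 mm high, 1.5 mm play); it can leave only straight up, by at least 85 mm.
- roof_edge (a point): Middle of the front edge of the fan box's roof, at its top: 148.5 mm above the table, 16 mm behind the grille's middle plane. The roof is 5 mm thick; the barb of the blue grille's catch hooks 5 mm under this edge.
- blue_grille: Blue fan grille, about 0.14 kg, 100 wide (y) x 6 thick (x) x 180 mm high. Origin: middle of its lower edge, 6 mm above the table at the start; z up, +x through its thickness to the catch side (the fan box's +x at the start). From z = 84 mm it narrows to a 60 mm neck with the hanging window; a solid tongue 36 mm wide (y) above it ends at z = 180 mm. Hang it with the catch towards the post.
- blue_grip (a point): Point in the blue grille's tongue, 168 mm above its lower edge. Behind it (+x) is the orange catch, a pad 26 mm wide, z = 130 to 180 mm, outer face 14 mm behind the plate's middle (tongue and pad 17 mm thick together, 10 mm pressed). Its barb at z = 130 to 136 mm reaches to x = 21 mm. Pinching both along x from above, tips over the roof, frees it.
- catch (a joint): Travel of the blue grille's orange catch: 0 sprung out (hooked), 0.007 m fully pressed in; free of the roof from about 0.005. Spring force 2 N at rest to 7 N fully in.
- blue_window (a point): Peak of the blue grille's hanging window, 126 mm above its lower edge. The window is 36 mm wide (y); lower edge 84 mm above the grille's lower edge, upright sides to 108 mm, then a gable at 45 degrees up to this peak. When the grille hangs, the peak is 173.5 mm above the table and over the arm's axis.
- yellow_grille: Yellow grille of the same shape and size (its catch does not move), hanging on the arm by its window, lower edge 47.5 mm above the table, tongue's top 227 mm. Origin: middle of its lower edge; +x points along the arm to the post. Push its tongue low, 15 to 20 mm above the arm: it slides; pushed higher it tips and binds.
- yellow_window (a point): Peak of the yellow grille's hanging window, 126 mm above its lower edge.
- hook_stand: Dark steel stand, fixed, base 165 x 120 x 12 mm. Origin: centre of its underside; +x points along the arm to the post. The round arm, 12 mm thick, runs at y = 0, axis 165 mm above the table, from the post's front face at x = 58 mm to x = -85 mm. A grille pushed fully back stops with its middle at about x = 37 mm. The post's top is 179 mm above the table.
- hook_tip (a point): Centre of the round end (6 mm radius) of the arm's upturned tip, at x = -93 mm of the stand, 173 mm above the table; the tip's top is 179 mm above the table.
- red_band (a point): Middle of the red band painted round the arm, 8 mm wide, at x = -25 mm of the stand, on the arm's axis.
- glue_bottle: White bottle, 43 mm wide, 131 mm tall; bystander. Origin: centre of underside.
- jar: Clear jar with a ribbed lid, 51 mm wide, 65 mm tall; bystander. Origin: centre of underside.
- wash_bottle: Clear bottle with a white cap, 77 mm wide, 186 mm tall; bystander. Origin: centre of underside.
- dye_drop: Green bottle with a pointed cap, 24 mm wide, 57 mm tall; bystander. Origin: centre of underside.

How it is judged:
By the outcome, as a careful person would: the job done as asked, in the order asked, and still so for the second after the job is handed in, with the robot touching nothing.
It also fails if it takes over 64 s, if anything falls off the work surface, if the arm or the gripper's body presses on something with over 40 N, if the wrist force passes 120 N, or if a joint passes its speed limit or range.

## Robot

A 6-joint arm with a two-finger parallel gripper is mounted at the origin on a cart in front of the work surface, level with it; the furniture and walls round the work are solid. World frame = base frame: x ahead of the robot, y to its left, z up, the work surface at z = 0. Lengths are in m, angles in rad, forces in N, time in s.
With the tool pointing down it reaches from about 0.35 to 0.85 m from the base axis. Payload 8.1 kg.
Tool frame: the origin (TCP) lies at the very end of the fingers, on their centre line; the grasp point (between the pads) lies 19 mm behind it; z points along the fingers, y is the line along which they close (so a half turn about z gives the same grasp; the last joint's range is limited). The gripper opens to 93 mm and grips with 3 to 60 N. Pads are 15 mm wide; open, the fingers measure 128 mm over their backs; the gripper's body (75 mm by 188 mm) begins 65 mm behind the grasp point.
Start: joints at [-1.361, 0.13, 1.488, -0, 1.523, -0.085], TCP at [0.174, -0.574, 0.191] pointing down, gripper open.
Joint ranges: [-2.96, 2.96], [-0.89, 2.26], [0.02, 2.5], [-1.34, 4.48], [0, 2.73], [-2.66, 2.66]. Speed limits (rad/s): [2.39, 2.39, 2.79, 3.14, 3.14, 3.14].

## Interface

Orientations are given as a rotation vector (axis times angle).
In Python, from plant import monitor, eyes, ticket gives the robot as it stands.
- The arm moves only by the tool arm_command, never from a script. Its argument "deltas" is a list that holds one entry, the list of rows, each a list of 6 numbers: the shift along the world's x, y, z in cm, then the turn, a rotation vector about the world's x, y, z in degrees. In form: [[[tx, ty, tz, rx, ry, rz], ...]]. A call has 1 to 12 rows; each row shifts and turns the commanded pose from where the row before left it; what a row does not reach is not made up. A row lasts 1/12 s, in which the tool goes at most 41.7 mm and 7.16 degrees, less where a joint would pass 70% of its speed; a pose out of reach is approached as far as the arm can. A call is refused whole if a number of a shift passes 4.17 or a number of a turn 7.16, either way. A call with a gripper value outside its range is refused whole. "gripper" is the opening, from -1 (shut) to 1 (fully open), set as the call begins (left out, the last holds). The fingers move at their own pace and stop on an object; "squeeze" is the grip in N (left out, the last holds). Time passes only in rows, so rows that do not move let the fingers close. It gives the time, the measured TCP pose, the force, the opening and the grip force at its end, in the units of the state.
- monitor.read_state(): the state, without advancing time (a new reading comes with each control period).
- eyes.read_camera(name): name is "scene" or "top"; returns the picture (384x512x3 uint8, blue, green, red); there is no depth.
- eyes.camera_model(name): a dict with "fx", "fy", "cx", "cy" (pixels), "k1" (the pictures are not rectified: a ray, as slopes to the right and down, at radius r is drawn at 1 + k1 r^2 times it, then the intrinsics apply), "rvec" (rotation vector, rad) and "tvec" (3), from world to camera coordinates, as OpenCV has them. Camera axes: x right, y down, z forward; pixel columns grow to the right and rows downward; lengths in m; the calibration is good to about 2 mm. A picture is of the moment at which its call begins. camera_model takes no time and is no camera call.
- ticket.close_job(): hands the job in; it is judged then, once.
The state is a dict: "t": time; "q": joint angles; "dq": joint speeds; "joint_torque": joint torques, N m; "tool_pos": TCP position; "orientation": TCP orientation; "force": force on the tool from outside, world axes, zero at the start; "wrist_torque": the same for the moment, N m; "opening": finger opening in m; "gripper_force": force on a finger pad.
Only numpy, scipy, OpenCV 4.12 (cv2) and the standard library are available. Lean on these libraries where they do the work, as an engineer would, in place of code of your own. Each camera call takes 0.05 s, during which the arm holds its last target. There are 200 camera calls.

## Working session

There is one attempt and no reset: what is moved stays moved. The work goes in short steps, Python scripts to look and compute and a tool call to move; the robot and the scene stay as the last step left them, time stands still between calls to the robot, and variables do not carry over. Pictures are saved under pics/ and viewed, at most 10 in all, crops included, and the job is handed in when it is done.

Besides the shell and the picture viewer there is one more tool, called by a JSON object that holds its "method" and its "body", one argument or row to a line. arm_command: Moves the arm, as the interface text tells. Its arguments: {"type":"object","properties":{"deltas":{"type":"array"},"gripper":{"type":"number"},"squeeze":{"type":"number"}},"required":["deltas"]}

```bash
mkdir -p pics; ls; cat > h.py <<'E'
import numpy as np, cv2
from plant import monitor, eyes, ticket
def cam(n):
    m=eyes.camera_model(n);R,_=cv2.Rodrigues(np.array(m['rvec'],float));return m,R,np.array(m['tvec'],float).ravel()
def ray(n,u,v):
    m,R,t=cam(n);x=(u-m['cx'])/m['fx'];y=(v-m['cy'])/m['fy'];a,b=x,y
    for _ in range(30):
        s=1+m['k1']*(a*a+b*b);a,b=x/s,y/s
    d=R.T@np.array([a,b,1]);return -R.T@t,d/np.linalg.norm(d)
def atz(n,u,v,z):
    c,d=ray(n,u,v);return c+d*(z-c[2])/d[2]
def tri(obs):
    A=np.zeros((3,3));b=np.zeros(3)
    rs=[ray(*o) for o in obs]
    for c,d in rs:
        P=np.eye(3)-np.outer(d,d);A+=P;b+=P@c
    p=np.linalg.solve(A,b);return p,[np.linalg.norm((np.eye(3)-np.outer(d,d))@(p-c))*1000 for c,d in rs]
def proj(n,P):
    m,R,t=cam(n);q=R@np.array(P,float)+t;a,b=q[0]/q[2],q[1]/q[2];s=1+m['k1']*(a*a+b*b)
    return m['fx']*a*s+m['cx'],m['fy']*b*s+m['cy']
E
python3 - <<'E'
from h import *
for n in('scene','top'):
    im=eyes.read_camera(n);cv2.imwrite(f'pics/{n}0.png',im);m,R,t=cam(n);print(n,m['fx'],m['k1'],-R.T@t,R[2])
    cv2.imwrite(f'pics/{n}0b.png',cv2.resize(im,(800,600),interpolation=cv2.INTER_CUBIC))
print(monitor.read_state())
E
```

```text
pics
scene 488.33636646595403 -0.11594736822180353 [-0.60405943  0.50220899  0.80445045] [ 0.79344849 -0.40100276 -0.45786055]
top 414.31972811383224 -0.03892478050436766 [ 0.33135295 -0.10123941  1.09478679] [ 0.21112623  0.00557355 -0.97744291]
{'t': 0.1, 'q': array([-1.36138002e+00,  1.31086165e-01,  1.48917622e+00,  7.55692569e-06,
        1.52299576e+00, -8.54072676e-02]), 'dq': array([-7.32069162e-04, -2.17137918e-03, -1.83411987e-03, -2.31363406e-03,
        1.56403235e-05,  4.25930604e-04]), 'joint_torque': array([ 1.73824606e-03, -5.61340642e+01, -4.93094623e+01,  7.70442816e-02,
        2.90929974e-02, -2.56273415e-05]), 'tool_pos': array([ 0.17424559, -0.57355459,  0.18978886]), 'orientation': array([-3.10587600e+00, -4.61187571e-01,  1.50196479e-04]), 'force': array([0.89354973, 0.06696577, 0.23948177]), 'wrist_torque': array([-0.04815768, -0.05506802, -0.00139792]), 'gripper_force': 0.0, 'opening': 0.09280316070611695}
```

View pics/scene0b.png

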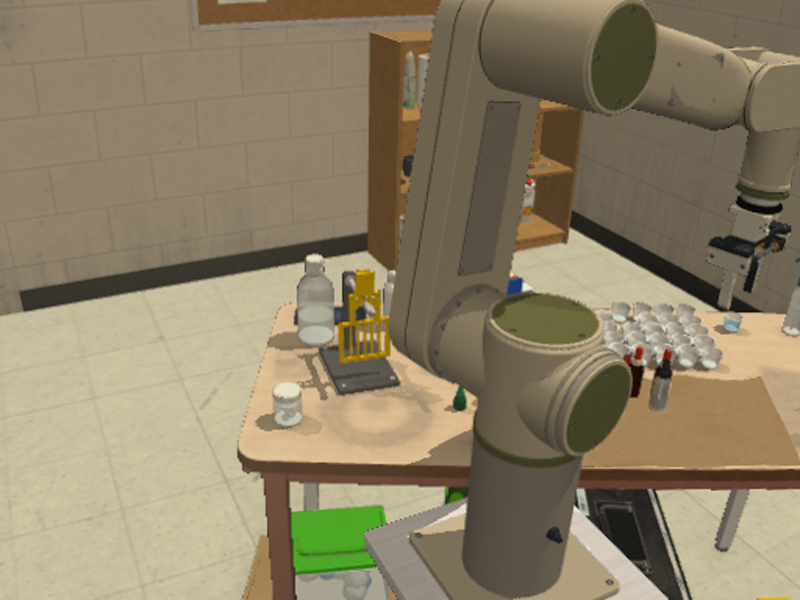

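View pics/top0b.png

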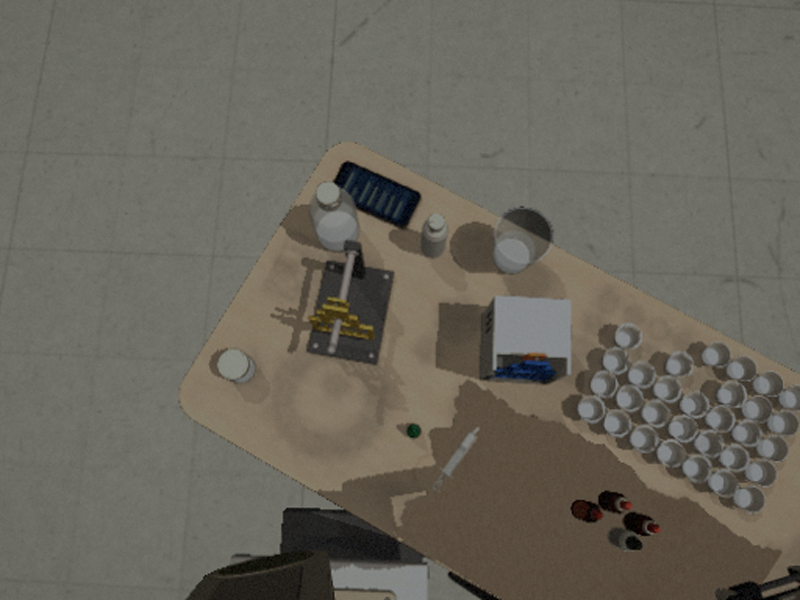

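Scene view: the yellow grille hangs at about (362,310), and the fan box is hidden behind the arm with only a blue bit at (513,285). Top view: hook arm from (333,350) to (352,250), fan box roof at (532,325), blue grille at (525,370) with its catch at (537,356). Next I enlarge the top view.

```bash
python3 - <<'E'
import cv2,numpy as np
im=cv2.imread('pics/top0.png')
a=cv2.resize(im[148:240,190:255],None,fx=6,fy=6,interpolation=cv2.INTER_CUBIC)
b=cv2.resize(im[180:252,300:375],None,fx=5,fy=5,interpolation=cv2.INTER_CUBIC)
c=np.zeros((560,780,3),np.uint8);c[:a.shape[0],:a.shape[1]]=a;c[:b.shape[0],400:400+b.shape[1]]=b
c=cv2.convertScaleAbs(c,alpha=1.5,beta=10)
cv2.imwrite('pics/crop1.png',c)
E
```

```text
(no output)
```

View pics/crop1.png

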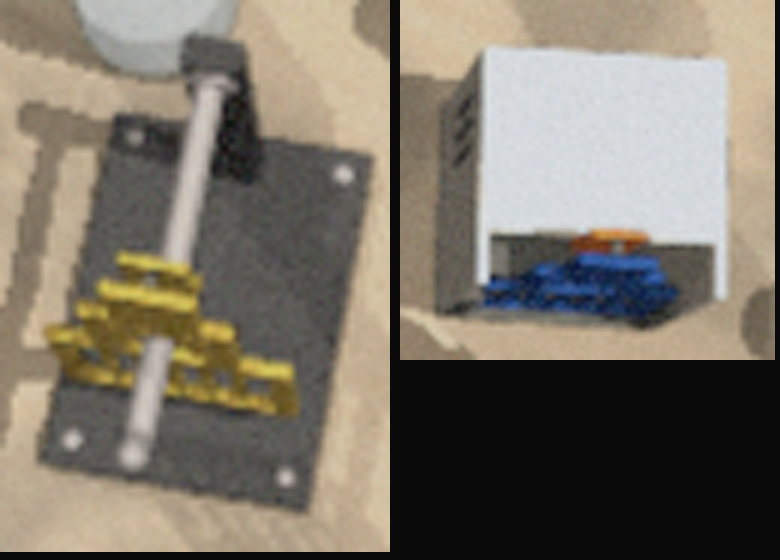

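The crop shows base corners at crop (112,115), (372,155), (312,510) and (38,462), the tip at (132,455), the arm meeting the post at (213,88), and the yellow tongue top at (116..200, 255..290). Roof corners are at (485,48) and (728,62), and the roof front edge runs from (490,235) to (715,245). I fit the poses next.

```bash
python3 - <<'E'
from h import *
from scipy.optimize import least_squares as LS
A=lambda u,v:(190+(u+.5)/6-.5,148+(v+.5)/6-.5)
B=lambda u,v:(300+(u-400+.5)/5-.5,180+(v+.5)/5-.5)
def fit(pts,x0):
    def f(p):
        c,s=np.cos(p[2]),np.sin(p[2]);r=[]
        for (x,y,z),uv in pts:
            P=[p[0]+c*x-s*y,p[1]+s*x+c*y,z];r+=list(np.array(proj('top',P))-uv)
        return r
    o=LS(f,x0);print(o.x,np.degrees(o.x[2]),np.round(o.fun,1));return o.x
S=[((.0825,.06,.012),A(112,115)),((.0825,-.06,.012),A(372,155)),((-.0825,-.06,.012),A(312,510)),((-.0825,.06,.012),A(38,462)),((-.093,0,.179),A(132,455)),((.058,0,.171),A(213,85))]
s=fit(S,[.6,.1,-.1])
F=[((.0585,.059,.1485),B(484,48)),((.0585,-.059,.1485),B(728,62)),((-.034,.059,.1485),B(482,233)),((-.034,-.059,.1485),B(728,245))]
f=fit(F,[.6,-.2,0])
for nm,p,q in(('tip',s,(-.093,0,.173)),('band',s,(-.025,0,.165)),('wash',s,(0.1,0,.1))):
    c,sn=np.cos(p[2]),np.sin(p[2]);P=[p[0]+c*q[0]-sn*q[1],p[1]+sn*q[0]+c*q[1],q[2]];print(nm,P,proj('scene',P))
c,sn=np.cos(f[2]),np.sin(f[2])
for x in(-.05,-.057):
  for z in(.186,):
    P=[f[0]+c*x,f[1]+sn*x,z];print('blue tongue top',P,proj('top',P),B(0,0),[ (proj('top',P)[0]-300)*5+400,(proj('top',P)[1]-180)*5],proj('scene',P))
print('yellow tongue top L/R', [atz('top',*A(*p),.227) for p in((118,258),(200,270),(116,253),(200,265))])
print([ (n,atz('top',u/1.5625,v/1.5625,z)) for n,u,v,z in(('glue',436,222,.131),('washcap',327,192,.186),('jar',235,364,.065),('dye',414,430,.05))])
E
```

```text
[ 0.55699949 -0.0159946  -0.13289218] -7.614161299646473 [ 0.2 -0.7  0.4 -0.  -0.5  0.6  0.4  0.8  0.1  0.3 -0.5 -0.9]
[ 0.50396557 -0.29810944 -0.01250327] -0.7163844129648023 [-0.5 -1.   0.7 -1.2 -1.   1.   0.9  1.2]
tip [np.float64(0.4648194881695346), np.float64(-0.0036719753978420623), 0.173] (np.float64(239.0191244936246), np.float64(200.02915286930144))
band [np.float64(0.532219920018873), np.float64(-0.012682068989070696), 0.165] (np.float64(231.90696844896203), np.float64(191.76798472711647))
wash [np.float64(0.6561177726830978), np.float64(-0.02924474103177039), 0.1] (np.float64(220.43896570717658), np.float64(192.74724458989428))
blue tongue top [np.float64(0.45396947538299326), np.float64(-0.2974842941949719), 0.186] (np.float64(344.00350862209757), np.float64(233.33033434395216)) (219.6, 179.6) [np.float64(620.0175431104878), np.float64(266.65167171976077)] (np.float64(330.470906088157), np.float64(178.8089532872784))
blue tongue top [np.float64(0.4469700225367401), np.float64(-0.29739677360837347), 0.186] (np.float64(343.9790951164507), np.float64(236.48560550861166)) (219.6, 179.6) [np.float64(619.8954755822535), np.float64(282.4280275430583)] (np.float64(331.79348678083227), np.float64(179.75436610729034))
yellow tongue top L/R [array([0.52939121, 0.00084825, 0.227     ]), array([ 0.5261654 , -0.02877333,  0.227     ]), array([0.53119996, 0.00168043, 0.227     ]), array([ 0.52799927, -0.02867135,  0.227     ])]
[('glue', array([ 0.68010721, -0.15118327,  0.131     ])), ('washcap', array([0.70098271, 0.01587674, 0.186     ])), ('jar', array([0.45184789, 0.16040421, 0.065     ])), ('dye', array([ 0.36006627, -0.12983311,  0.05      ]))]
```

{"method": "arm_command", "body": {
  "deltas": [
    [[1.57,2.83,1.1,0,0,-1.22],[1.57,2.83,1.1,0,0,-1.22],[1.57,2.83,1.1,0,0,-1.22],[1.57,2.83,1.1,0,0,-1.22],[1.57,2.83,1.1,0,0,-1.22],[1.57,2.83,1.1,0,0,-1.22],[1.57,2.83,1.1,0,0,-1.22],[1.57,2.83,1.1,0,0,-1.22],[1.57,2.83,1.1,0,0,-1.22],[1.57,2.83,1.1,0,0,-1.22]]
  ],
  "gripper": -1
}}

```text
t: 0.93
tool_pos: [0.3316, -0.2895, 0.3009]
orientation: [-3.139, -0.126, 0.0]
force: [0.7, 0.2, 0.1]
opening: 0.0312
gripper_force: 0.0
```

{"method": "arm_command", "body": {
  "deltas": [
    [[1.57,2.83,0,0,0,-1.22],[1.57,2.83,0,0,0,-1.22],[1.57,2.83,0,0,0,-1.22],[1.57,2.83,0,0,0,-1.22],[1.57,2.83,0,0,0,-1.22],[1.57,2.83,0,0,0,-1.22],[1.57,2.83,0,0,0,-1.22],[1.57,2.83,0,0,0,-1.22],[1.57,2.83,0,0,0,-1.22],[1.57,2.83,0,0,0,-1.22],[0,0,0,0,0,0],[0,0,0,0,0,0]]
  ]
}}

```text
t: 1.93
tool_pos: [0.4883, -0.0067, 0.2999]
orientation: [-3.135, 0.201, 0.003]
force: [-0.2, 0.3, -0.4]
opening: 0.0002
gripper_force: 0.0
```

```bash
python3 - <<'E'
from h import *
a=eyes.read_camera('scene');b=eyes.read_camera('top')
cv2.imwrite('pics/s1.png',a);cv2.imwrite('pics/t1.png',b)
# composite: scene crop of hook & fan area, top crop
c=np.zeros((600,800,3),np.uint8)
s=cv2.resize(a[150:250,190:390],(800,400),interpolation=cv2.INTER_CUBIC);c[:400]=s
t=cv2.resize(b[190:240,300:400],(400,200),interpolation=cv2.INTER_CUBIC);c[400:,:400]=t
t=cv2.resize(b[140:240,170:270],(200,200),interpolation=cv2.INTER_CUBIC);c[400:,400:600]=t
cv2.imwrite('pics/c2.png',cv2.convertScaleAbs(c,alpha=1.4,beta=10))
s=monitor.read_state();print(s['t'],s['tool_pos'],s['orientation'],s['force'])
E
```

```text
2.0333 [ 0.48797268 -0.00846817  0.30037489] [ 3.13449088e+00 -2.04707071e-01 -1.45393751e-03] [0.08020954 0.61477667 0.09043713]
```

View pics/c2.png

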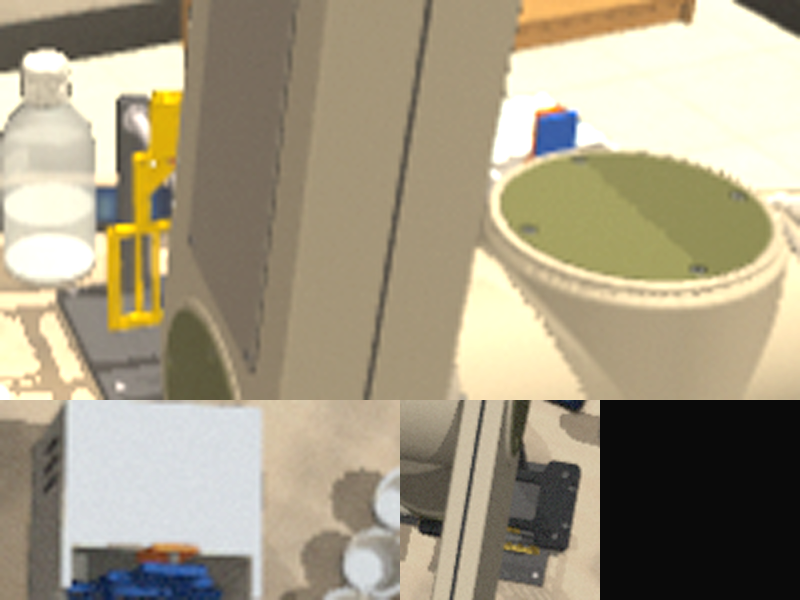

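The scene crop shows the blue tongue at crop (538..577, 110) with orange behind it. In the top crop the orange pad is at (140..198, 545..555) and the tongue just below it. I segment the colours for precise edges.

```bash
python3 - <<'E'
from h import *
def show(f,x0,x1,y0,y1):
    im=cv2.imread(f)[y0:y1,x0:x1].astype(int);b,g,r=im[...,0],im[...,1],im[...,2]
    bl=b-r; og=r-b
    print(f,'cols',x0,'..');
    for i in range(y1-y0): print(y0+i,' '.join('B' if bl[i,j]>50 else 'b' if bl[i,j]>25 else 'O' if og[i,j]>70 else 'o' if og[i,j]>40 else '.' for j in range(x1-x0)))
show('pics/s1.png',316,344,172,192)
show('pics/t1.png',312,362,222,242)
E
```

```text
pics/s1.png cols 316 ..
172 . o o o o o o o o o o o o . o o o o o o o o o . o o o o
173 . o o o o o . . . . . . . o o o o o o o o o o o o o o o
174 . . . . . . . . . . . . . o o o o o o o o o . o o o o o
175 . . . . . . . . . . . . . . o o o o o o o o o o o o o o
176 . . . . . . . . . o o o O O o o o o o o o o o o o o o o
177 . . . . . . . . O O O O O O O . . . . o o o o o o o o o
178 . . . . . . . o O O o . b b b B B B . o o o o o o o o o
179 . . . . . . . o o b B B B B B B B B . . o o o o o o o o
180 . . . . . . . o . B B B B B B B B B b . . o o o o o o o
181 . . . . . . . o . B B B B B B B B B . . . . o o o o o o
182 . . . . . . . o b B B B B B B B B B . . . . . . o o o o
183 . . . . . . . O b B B B B B B B B B . . . . . . . o o o
184 . . . . . . . o b B B B B B B B B B . . . . . . . . . o
185 . . . . . . . O B B B B B B B B B B . . . . . . . . . .
186 . . . . . . . o B B B B B B B B B b . . . . . . . . . .
187 . . . . . . . . B B B B B b b . . . . . . . . . . . o .
188 . . . . . . o o B b . . . . . . . . o o o o o o o o o o
189 . . . . . o O o . . . o o o o o o . . . . . . o o o 
[... 1527 characters left out ...]
 . b b b b B B B B b b b b b b b b b b b b b b b B B B B B . . . . . . . . .
236 . . . . . . B B B B b b b b b b b b B B B b B b b b B b b b b b b b B b b B B B b . . . . . . . . .
237 . . . . . b B B B B b b b b b b b B B B B B B B B B B B b b b b b b b b b b b b b . . . . . . . . .
238 . . . . . . . . . b b . . b b b b b b B B B B B B B B B B B B b b b b b b b B B b b B . . . . . . .
239 . . . . . . b . b b b . . . b b b . . b b b . b . . b b . b b b b b b b b b b b b b b . . . . . . .
240 . . . . . b B b b B B B b b b b B b b B b b . b b b b b . b b b b . . . . b b b b . . . . . . . . .
241 . . . . . . . . b b b b b b b b b b b B B B B b b B B b b b b b b . . b b b . . . . . . . . . . . .
```

```bash
python3 - <<'E'
from h import *
print('blue top front edge mid',tri([('top',343.2,233.1),('scene',329.2,178.1)]))
print('L',tri([('top',334.8,232.6),('scene',324.6,178.6)]),'R',tri([('top',351.6,233.6),('scene',333.7,177.4)]))
for q in((343.2,231.8),(343.2,233.1),(335,226.5)):print('top@.186',atz('top',*q,.186))
# yellow tongue top corners, original pics
A=lambda u,v:(190+(u+.5)/6-.5,148+(v+.5)/6-.5)
for p in((98,283),(198,292),(149,288)):print('Y',atz('top',*A(*p),.227))
def show(f,x0,x1,y0,y1):
    im=cv2.imread(f)[y0:y1,x0:x1].astype(int);b,g,r=im[...,0],im[...,1],im[...,2]
    for i in range(y1-y0): print(y0+i,' '.join('Y' if min(r[i,j],g[i,j])-b[i,j]>70 else '.' for j in range(x1-x0)))
show('pics/scene0.png',215,255,168,200)
show('pics/top0.png',194,245,186,210)
E
```

```text
blue top front edge mid (array([ 0.45460101, -0.29428313,  0.18867332]), [np.float64(1.007820027157973), np.float64(1.0078200271577833)])
L (array([ 0.45417844, -0.27618926,  0.19066134]), [np.float64(0.009842659008252916), np.float64(0.0098426590083394)]) R (array([ 0.45496149, -0.31220619,  0.18745983]), [np.float64(2.0958940217393605), np.float64(2.095894021739485)])
top@.186 [ 0.45730243 -0.29571884  0.186     ]
top@.186 [ 0.45441266 -0.29570587  0.186     ]
top@.186 [ 0.46841464 -0.27754968  0.186     ]
Y [0.51994083 0.00742642 0.227     ]
Y [ 0.51808669 -0.0285065   0.227     ]
Y [ 0.51884493 -0.01091841  0.227     ]
168 . . . . . . . . . . . . . . . . . . . . . . . . . . . . . . . . . . . . . . . .
169 . . . . . . . . . . . . . . . . . . . . . . . . . . . . . . . . . . . . . . . .
170 . . . . . . . . . . . . . . . . . . . . . . . . . . . . . . . . . . . . . . . .
171 . . . . . . . . . . . . . . . . . . . . . . . . . . . . . . . . . . . . . . . .
172 . . . . . . . . . . . . . . . . Y . . . . . . . . . . . . . . . . . . . . . . .
173 . . . . . . . . . . . . . Y Y Y Y Y Y Y Y Y .
[... 4062 characters left out ...]
 . . . . . . . . . . . . . . . . . . . . . . . . . . . . . . . .
204 . . . . . . . . . . . . . . . . . . . . . . . . . . . . . . . . . . . . . . . . . . . . . . . . . . .
205 . . . . . . . . . . . . . . . . . . . . . . . . . . . . . . . . . . . . . . . . . . . . . . . . . . .
206 . . . . . . . . . . . . . . . . . . . . . . . . . . . . . . . . . . . . . . . . . . . . . . . . . . .
207 . . . . . . . . . . . . . . . . . . . . . . . . . . . . . . . . . . . . . . . . . . . . . . . . . . .
208 . . . . . . . . . . . . . . . . . . . . . . . . . . . . . . . . . . . . . . . . . . . . . . . . . . .
209 . . . . . . . . . . . . . . . . . . . . . . . . . . . . . . . . . . . . . . . . . . . . . . . . . . .
```

{"method": "arm_command", "body": {
  "deltas": [
    [[0,0,-2.5,0,0,0],[0,0,-2.5,0,0,0],[0,0,-2.5,0,0,0],[0,0,-2,0,0,0],[0,0,-1.5,0,0,0],[0,0,-0.5,0,0,0],[0,0,0,0,0,0],[0,0,0,0,0,0]]
  ]
}}

```text
t: 2.7
tool_pos: [0.4884, -0.0089, 0.1865]
orientation: [3.135, -0.208, 0.001]
force: [0.2, -0.6, -0.3]
opening: 0.0008
gripper_force: 0.0
```

{"method": "arm_command", "body": {
  "deltas": [
    [[0.5,0.03,-0.15,0,0,0],[0.5,0.03,0,0,0,0],[0.5,-0.066,0,0,0,0],[0.5,-0.066,0,0,0,0],[0.4,-0.053,0,0,0,0],[0.4,-0.053,0,0,0,0],[0.4,-0.053,0,0,0,0],[0.4,-0.053,0,0,0,0],[0.4,-0.053,0,0,0,0],[0.4,-0.053,0,0,0,0],[0.4,-0.053,0,0,0,0],[0.4,-0.053,0,0,0,0]]
  ]
}}

```text
t: 3.7
tool_pos: [0.5407, -0.0131, 0.1841]
orientation: [-3.135, 0.206, 0.0]
force: [-0.7, 0.6, 0.1]
opening: 0.0006
gripper_force: 0.5
```

{"method": "arm_command", "body": {
  "deltas": [
    [[0.4,-0.053,0,0,0,0],[0.4,-0.053,0,0,0,0],[0.4,-0.053,0,0,0,0],[0.4,-0.053,0,0,0,0],[0.4,-0.053,0,0,0,0],[0.4,-0.053,0,0,0,0]]
  ]
}}

```text
t: 4.2
tool_pos: [0.5648, -0.0163, 0.1842]
orientation: [3.135, -0.206, -0.0]
force: [-1.1, 0.1, 0.6]
opening: 0.0001
gripper_force: 0.6
```

{"method": "arm_command", "body": {
  "deltas": [
    [[0.3,-0.04,0,0,0,0],[0.3,-0.04,0,0,0,0],[0.3,-0.04,0,0,0,0],[0.3,-0.04,0,0,0,0],[0.2,-0.026,0,0,0,0]]
  ]
}}

```text
t: 4.62
tool_pos: [0.5787, -0.0182, 0.1842]
orientation: [3.135, -0.206, 0.0]
force: [-0.3, 1.4, 1.1]
opening: 0.0006
gripper_force: 0.6
```

{"method": "arm_command", "body": {
  "deltas": [
    [[0.15,-0.02,0,0,0,0],[0.15,-0.02,0,0,0,0]]
  ]
}}

```text
t: 4.78
tool_pos: [0.5815, -0.0185, 0.1842]
orientation: [-3.135, 0.206, 0.0]
force: [-0.4, 0.2, 0.8]
opening: 0.0005
gripper_force: 0.6
```

{"method": "arm_command", "body": {
  "deltas": [
    [[0.15,-0.02,0,0,0,0],[0.15,-0.02,0,0,0,0]]
  ]
}}

```text
t: 4.95
tool_pos: [0.5844, -0.0189, 0.1842]
orientation: [-3.135, 0.206, 0.0]
force: [-0.7, -0.2, 1.4]
opening: 0.0005
gripper_force: 0.6
```

{"method": "arm_command", "body": {
  "deltas": [
    [[0.1,-0.013,0,0,0,0],[0.1,-0.013,0,0,0,0]]
  ]
}}

```text
t: 5.12
tool_pos: [0.5864, -0.0192, 0.1842]
orientation: [3.135, -0.206, -0.0]
force: [-1.5, -0.1, 0.6]
opening: 0.0005
gripper_force: 0.6
```

```bash
python3 - <<'E'
from h import *
s=monitor.read_state();print(s['tool_pos'],s['force'])
a=eyes.read_camera('scene');b=eyes.read_camera('top')
cv2.imwrite('pics/s2.png',a);cv2.imwrite('pics/t2.png',b)
c=np.hstack([cv2.resize(a[150:230,190:270],(400,400),interpolation=cv2.INTER_CUBIC),cv2.resize(b[140:240,180:280],(400,400),interpolation=cv2.INTER_CUBIC)])
cv2.imwrite('pics/c3.png',cv2.convertScaleAbs(c,alpha=1.4,beta=10))
E
```

```text
[ 0.58642822 -0.01919473  0.18424484] [-1.5191481  -0.14232245  0.61628551]
```

View pics/c3.png

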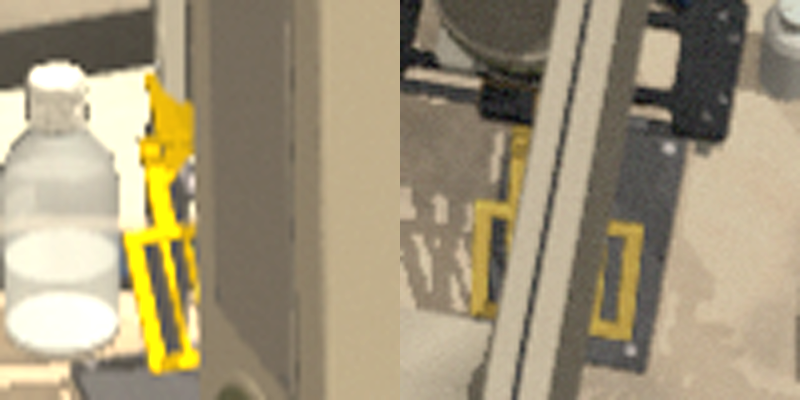

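The grille is tilted, its lower edge lagging toward the front (left crop bars at (130..195,235..365)). I back off and let it hang before looking again.

{"method": "arm_command", "body": {
  "deltas": [
    [[-0.8,0.1,0,0,0,0],[-1.2,0.16,0,0,0,0],[-2,0.26,0,0,0,0],[-2,0.26,0,0,0,0],[-1,0.13,2,0,0,0],[0,0,3,0,0,0],[0,-2.5,3,0,0,0],[0,-3.5,0,0,0,0],[0,-3.5,0,0,0,0],[0,-3.5,0,0,0,0],[0,-3.5,0,0,0,0],[0,-3.5,0,0,0,0]]
  ]
}}

```text
t: 6.22
tool_pos: [0.5157, -0.2115, 0.2644]
orientation: [3.135, -0.205, 0.001]
force: [0.1, -0.9, 0.3]
opening: 0.0003
gripper_force: 0.0
```

```bash
python3 - <<'E'
from h import *
s=monitor.read_state();print(s['tool_pos'],s['force'])
a=eyes.read_camera('scene');b=eyes.read_camera('top')
cv2.imwrite('pics/s3.png',a);cv2.imwrite('pics/t3.png',b)
c=np.hstack([cv2.resize(a[150:230,190:270],(400,400),interpolation=cv2.INTER_CUBIC),cv2.resize(b[140:240,180:280],(400,400),interpolation=cv2.INTER_CUBIC)])
cv2.imwrite('pics/c4.png',cv2.convertScaleAbs(c,alpha=1.4,beta=10))
E
```

```text
[ 0.51572599 -0.21147435  0.26439758] [ 0.06762026 -0.91382955  0.32237925]
```

View pics/c4.png

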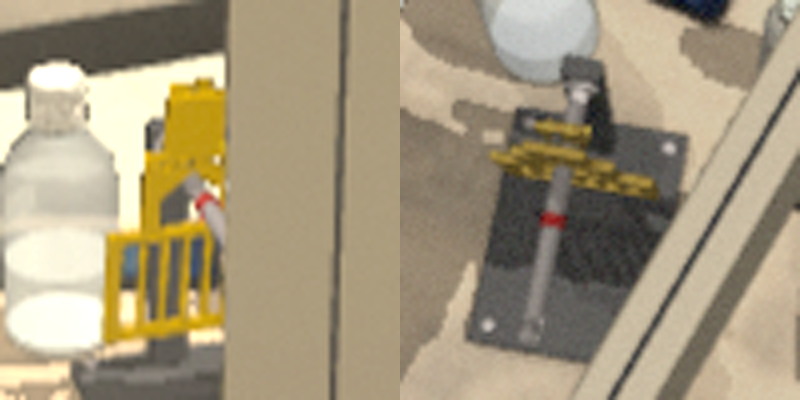

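Yellow now hangs upright behind the red band (band at (552,219) in the right crop, tongue at about (555,150)). Next I check how far back it is.

```bash
python3 - <<'E'
from h import *
im=cv2.imread('pics/t3.png').astype(int)
for y in range(166,194): print(y,' '.join('R' if im[y,x,2]-im[y,x,1]>50 else 'Y' if im[y,x,2]-im[y,x,0]>60 else 'y' if im[y,x,2]-im[y,x,0]>35 else '.' for x in range(200,250)))
p0=np.array([.557,-.016]);c,s=np.cos(-.1329),np.sin(-.1329)
def st(u,v,z): 
    p=atz('top',u,v,z)[:2]-p0; return np.round([c*p[0]+s*p[1],-s*p[0]+c*p[1]],4)
print('band',st(217.8,194.5,.171),'tongue',st(218.7,177.5,.227))
for x in(.037,.033,.028):
  for dx,y,z in((-.003,-.018,.227),(-.003,.018,.227),(.014,0.013,.227),(.014,-.013,.227)):
    print(x,dx,y,np.round(proj('top',[p0[0]+c*(x+dx)-s*y,p0[1]+s*(x+dx)+c*y,z]),1))
E
```

```text
166 . . . . . . . . . . . . . . . . . . . . . . . . . . . . . . . . . . . . . . . . . . . . . . . . . .
167 . . . . . . . . . . . . . . . . . . . . . . . . . . . . . . . . . . . . . . . . . . . . . . . . . .
168 . . . . . . . . . . . . . . . . . . . . . . . . . . . . . . . . . . . . . . . . . . . . . . . . . .
169 . . . . . . . . . . . . . . . . . . . . . . . . . . . . . . . . . . . . . . . . . . . . . . . . . .
170 . . . . . . . . . . . . . . y y y y y . . . . . . . . . . . . . . . . . . . . . . . . . . . y y y .
171 . . . . . . . . . . . . . . Y Y Y Y Y Y Y Y Y y y y y y . . . . . . . . . . . . . . . . . . . y y y
172 . . . . . . . . . . . . . . y y Y Y Y Y Y Y Y Y Y Y Y Y . . . . . . . . . . . . . . . . . . . . . .
173 . . . . . . . . . . . . . . . . y y . . y Y Y Y Y y Y y . . . . . . . . . . . . . . . . . . . . . .
174 . . . . . . . . . . . . . . . . . . . . . y y y y y y y . . . . . . . . . . . . . . . . . . . . . .
175 . . . . . . . . . . . y y y . . . . . . . . . . y y . . . . . . . . . . . . . . . . . . . . . . . .
176 . . . . . . . . y y y Y Y Y Y Y y y y y . . . . . . . . 
[... 1555 characters left out ...]
 . . . . . . . . . . . . . . . . . . . . . . . .
192 . . . . . . . . . . . . . . . . . . . . . . . . . . . . . . . . . . . . . . . . . . . . . . . . . .
193 . . . . . . . . . . . . . . . . R R y . . . . . . . . . . . . . . . . . . . . . . . . . . . . . . .
band [-0.0235  0.0002] tongue [ 0.0025 -0.0015]
0.037 -0.003 -0.018 [228.9 165. ]
0.037 -0.003 0.018 [212.7 162.3]
0.037 0.014 0.013 [216.4 155.3]
0.037 0.014 -0.013 [228.1 157.3]
0.033 -0.003 -0.018 [228.6 166.7]
0.033 -0.003 0.018 [212.3 164. ]
0.033 0.014 0.013 [216.1 157. ]
0.033 0.014 -0.013 [227.7 159. ]
0.028 -0.003 -0.018 [228.1 168.9]
0.028 -0.003 0.018 [211.9 166.2]
0.028 0.014 0.013 [215.6 159.2]
0.028 0.014 -0.013 [227.3 161.1]
```

Yellow sits at about stand x = +3 mm, so it tipped and about 34 mm remain. I'll straddle the arm with slightly opened fingers and push the neck on both sides, low and slow, so it can't tip.

{"method": "arm_command", "body": {
  "deltas": [
    [[0,3.35,0,0,0,0],[0,3.35,0,0,0,0],[0,3.35,0,0,0,0],[0,3.35,0,0,0,0],[0,3.35,0,0,0,0],[0.15,3.35,0,0,0,0],[0,0,0,0,0,0],[0,0,-2,0,0,0],[0,0,-2,0,0,0],[0,0,0,0,0,0]]
  ],
  "gripper": -0.48
}}

```text
t: 7.15
tool_pos: [0.5153, -0.0083, 0.2201]
orientation: [-3.135, 0.204, 0.009]
force: [-0.3, -0.5, -1.0]
opening: 0.0246
gripper_force: 0.0
```

{"method": "arm_command", "body": {
  "deltas": [
    [[0.1,-0.15,-1.5,0,0,0],[0,0,-1.5,0,0,0],[0,0,-1.5,0,0,0],[0,0,-1.5,0,0,0],[0,0,-0.5,0,0,0],[0,0,0,0,0,0]]
  ]
}}

```text
t: 7.65
tool_pos: [0.5178, -0.0106, 0.1583]
orientation: [-3.135, 0.206, 0.004]
force: [-0.4, -0.5, 0.2]
opening: 0.0239
gripper_force: 0.0
```

{"method": "arm_command", "body": {
  "deltas": [
    [[0.4,-0.053,0,0,0,0],[0.6,-0.08,0,0,0,0],[0.6,-0.08,0,0,0,0],[0.4,-0.053,0,0,0,0],[0.2,-0.027,0,0,0,0],[0.2,-0.027,0,0,0,0],[0.2,-0.027,0,0,0,0],[0.2,-0.027,0,0,0,0],[0.2,-0.027,0,0,0,0],[0.2,-0.027,0,0,0,0],[0.2,-0.027,0,0,0,0],[0.2,-0.027,0,0,0,0]]
  ]
}}

```text
t: 8.65
tool_pos: [0.555, -0.0154, 0.1592]
orientation: [-3.135, 0.206, 0.0]
force: [-0.3, 0.2, -0.2]
opening: 0.0241
gripper_force: 0.0
```

{"method": "arm_command", "body": {
  "deltas": [
    [[0.2,-0.027,0,0,0,0],[0.2,-0.027,0,0,0,0],[0.2,-0.027,0,0,0,0],[0.2,-0.027,0,0,0,0],[0.2,-0.027,0,0,0,0],[0.2,-0.027,0,0,0,0],[0.2,-0.027,0,0,0,0],[0.2,-0.027,0,0,0,0],[0.2,-0.027,0,0,0,0],[0.2,-0.027,0,0,0,0]]
  ]
}}

```text
t: 9.48
tool_pos: [0.575, -0.0182, 0.1592]
orientation: [3.135, -0.206, -0.0]
force: [-1.5, -0.4, 1.3]
opening: 0.0238
gripper_force: 0.9
```

{"method": "arm_command", "body": {
  "deltas": [
    [[0.2,-0.027,0,0,0,0],[0.2,-0.027,0,0,0,0]]
  ]
}}

```text
t: 9.65
tool_pos: [0.579, -0.0187, 0.1592]
orientation: [3.135, -0.206, -0.0]
force: [-1.2, -0.1, 1.0]
opening: 0.0241
gripper_force: 0.9
```

{"method": "arm_command", "body": {
  "deltas": [
    [[0.15,-0.02,0,0,0,0],[0.15,-0.02,0,0,0,0]]
  ]
}}

```text
t: 9.82
tool_pos: [0.582, -0.0191, 0.1592]
orientation: [3.135, -0.206, -0.0]
force: [-1.9, -0.2, 1.9]
opening: 0.0241
gripper_force: 0.9
```

{"method": "arm_command", "body": {
  "deltas": [
    [[0.1,-0.013,0,0,0,0],[0.1,-0.013,0,0,0,0]]
  ]
}}

```text
t: 9.98
tool_pos: [0.5839, -0.0193, 0.1592]
orientation: [-3.135, 0.206, 0.0]
force: [-1.8, -1.1, 0.6]
opening: 0.0244
gripper_force: 0.9
```

{"method": "arm_command", "body": {
  "deltas": [
    [[0.1,-0.013,0,0,0,0],[0.05,-0.007,0,0,0,0]]
  ]
}}

```text
t: 10.15
tool_pos: [0.5854, -0.0195, 0.1592]
orientation: [-3.135, 0.206, -0.0]
force: [-1.9, -0.4, 1.6]
opening: 0.0242
gripper_force: 0.9
```

{"method": "arm_command", "body": {
  "deltas": [
    [[0.1,-0.013,0,0,0,0],[0.1,-0.013,0,0,0,0]]
  ]
}}

```text
t: 10.32
tool_pos: [0.5865, -0.0196, 0.1591]
orientation: [-3.135, 0.206, 0.003]
force: [-9.8, 1.1, 5.7]
opening: 0.024
gripper_force: 5.3
```

{"method": "arm_command", "body": {
  "deltas": [
    [[0.1,-0.013,0,0,0,0],[0.1,-0.013,0,0,0,0]]
  ]
}}

```text
t: 10.48
tool_pos: [0.587, -0.0197, 0.1591]
orientation: [-3.135, 0.206, 0.008]
force: [-18.6, 1.0, 10.8]
opening: 0.0242
gripper_force: 10.1
```

```bash
python3 - <<'E'
from h import *
s=monitor.read_state();print(s['tool_pos'],s['force'])
a=eyes.read_camera('scene');b=eyes.read_camera('top')
cv2.imwrite('pics/s4.png',a);cv2.imwrite('pics/t4.png',b)
c=np.hstack([cv2.resize(a[150:230,190:270],(400,400),interpolation=cv2.INTER_CUBIC),cv2.resize(b[140:240,180:280],(400,400),interpolation=cv2.INTER_CUBIC)])
cv2.imwrite('pics/c5.png',cv2.convertScaleAbs(c,alpha=1.4,beta=10))
E
```

```text
[ 0.58698035 -0.01967765  0.15907056] [-18.56149794   0.98199576  10.7981449 ]
```

View pics/c5.png

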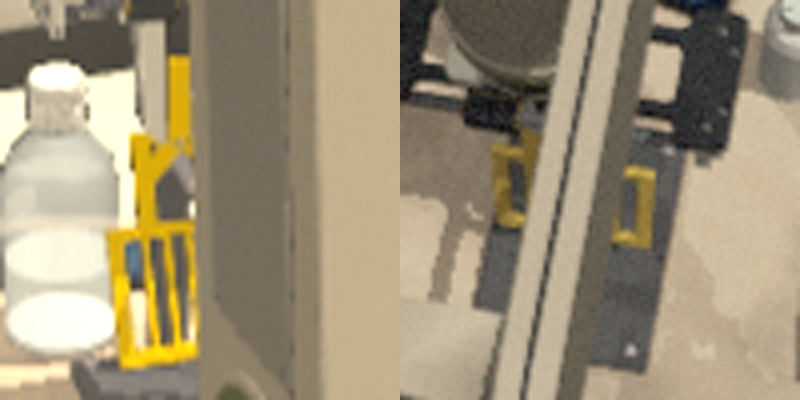

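Yellow has reached the stop (force 18 N) and is slightly tilted. I retreat slowly so it settles without sliding back.

{"method": "arm_command", "body": {
  "deltas": [
    [[-0.1,0.013,0,0,0,0],[-0.1,0.013,0,0,0,0],[-0.1,0.013,0,0,0,0],[-0.1,0.013,0,0,0,0],[-0.1,0.013,0,0,0,0],[-0.1,0.013,0,0,0,0],[-0.1,0.013,0,0,0,0],[-0.1,0.013,0,0,0,0],[-0.15,0.02,0,0,0,0],[-0.15,0.02,0,0,0,0],[-0.15,0.02,0,0,0,0],[-0.15,0.02,0,0,0,0]]
  ]
}}

```text
t: 11.58
tool_pos: [0.5752, -0.0181, 0.1592]
orientation: [-3.135, 0.206, -0.0]
force: [0.1, -0.6, 0.4]
opening: 0.0243
gripper_force: 0.0
```

{"method": "arm_command", "body": {
  "deltas": [
    [[-0.2,0.027,0,0,0,0],[-0.2,0.027,0,0,0,0],[-0.2,0.027,0,0,0,0],[-0.2,0.027,0,0,0,0],[-0.3,0.04,0,0,0,0],[-0.4,0.053,0,0,0,0],[-0.6,0.08,0,0,0,0],[-0.8,0.107,0,0,0,0],[-1.2,0.16,0,0,0,0],[-0.8,0.107,0,0,0,0],[0,0,2,0,0,0],[0,0,3,0,0,0]]
  ]
}}

```text
t: 12.58
tool_pos: [0.523, -0.0112, 0.2062]
orientation: [-3.134, 0.206, 0.011]
force: [0.7, 0.5, -0.2]
opening: 0.0243
gripper_force: 0.0
```

{"method": "arm_command", "body": {
  "deltas": [
    [[-0.5,-1,3,0,0,7],[-1,-2,3,0,0,7],[-1,-3,2,0,0,7],[-1,-3.5,0,0,0,7],[-1,-3.5,0,0,0,7],[-0.5,-3.5,0,0,0,7],[0,-3.5,0,0,0,7],[0,-3.5,0,0,0,7],[0,-3,0,0,0,7],[0,-1,0,0,0,7],[0,0,0,0,0,7],[0,0,0,0,0,7]]
  ],
  "gripper": 0.0
}}

```text
t: 13.58
tool_pos: [0.4771, -0.282, 0.2888]
orientation: [-2.482, -1.925, 0.0]
force: [-0.3, 0.2, -0.3]
opening: 0.0464
gripper_force: 0.0
```

```bash
python3 - <<'E'
from h import *
s=monitor.read_state();print(s['t'],s['tool_pos'],s['orientation'],s['q'],s['opening'])
a=eyes.read_camera('scene');im=b=eyes.read_camera('top')
cv2.imwrite('pics/s5.png',a);cv2.imwrite('pics/t5.png',b)
im=im.astype(int)
for y in range(150,194): print(y,' '.join('R' if im[y,x,2]-im[y,x,1]>50 else 'Y' if im[y,x,2]-im[y,x,0]>60 else 'y' if im[y,x,2]-im[y,x,0]>35 else '.' for x in range(200,250)))
E
```

```text
13.5833 [ 0.47714799 -0.28197263  0.28881837] [-2.48155694e+00 -1.92547592e+00  2.55678220e-04] [-6.26270067e-01 -1.25713463e-02  1.45993237e+00  2.37038366e-05
  1.69489177e+00 -3.75233080e-01] 0.04638515382014069
150 . . . . . . . . . . . . . . . . . . . . . . . . . . . . . . . y . . . . . . . . y . . . . . . . . .
151 . . . . . . . . . . . . . . . . . . . . . . . . . . . . . . . . . . . . . . . . . . . . y . . . . .
152 . . . . . . . . . . . . . . . . . . . . . . . . . . . . . . . . . . . . . . . . . . . . . . . . . .
153 . . . . . . . . . . . . . . . . . . . . . . . . . . . . . y . . . . . . . . . . . . . . . . . . . .
154 . . . . . . . . . . . . . . . . . . . . . . . . . . . . . . . . . . . . . . . . . . . . . . . . . .
155 . . . . . . . . . . . . . . . . . . . . . . . . . . . . . . . . . . . . y . y . . . . . . . . . . .
156 . . . . . . . . . . . . . . . . . y . . . . . . . . . . . . . . . . . . y . . . . . . . . . . . . .
157 . . . . . . . . . . . . . . . . . Y Y Y Y Y y y y . . . . . . . . . . . y y . . y . . . . . . . . .
158 . . . . . . . . . . . . . . . . . y y y Y Y Y Y Y
[... 2990 characters left out ...]
 . . . . . . . . . . . . . . . . . . . . . . . . . . . y y y y y y . . . . .
188 . . . . . . . . . . . . . . . . . . . . . . . . . . . . . . . . . . . . . . . . . . . . . . . . . .
189 . . . . . . . . . . . . . . . . . . . . . . . . . . . . . . . . . . . . . . . . . . . . . . . . . .
190 . . . . . . . . . . . . . . . . . . . . . . . . . . . . . . . . . . . . . . . . . . . . . . . . . .
191 . . . . . . . . . . . . . . . . . . . . . . . . . . . . . . . . . . . . . . . . . . . . . . . . . .
192 . . . . . . . . . . . . . . . . . . . . . . . . . . . . . . . . . . . . . . . . . . . . . . . . . .
193 . . . . . . . . . . . . . . . . R R y . . . . . . . . . . . . . . . . . . . . . . . . . . . . . . .
```

```bash
python3 - <<'E'
from h import *
p0=np.array([.557,-.016]);c,s=np.cos(-.1329),np.sin(-.1329)
def pr(x,y,z): return np.round(proj('top',[p0[0]+c*x-s*y,p0[1]+s*x+c*y,z]),1)
for X in(.003,.036):
    print(X,'tongue L/R front top',pr(X-.003,.018,.227),pr(X-.003,-.018,.227),'body bottom R',pr(X-.003,-.05,.0475),'body top L/R',pr(X,.05,.131),pr(X,-.05,.131))
im=eyes.read_camera('top');cv2.imwrite('pics/t6.png',im);im=im.astype(int)
for y in range(154,190,1): print(y,''.join('R' if im[y,x,2]-im[y,x,1]>50 else 'Y' if im[y,x,2]-im[y,x,0]>60 else 'y' if im[y,x,2]-im[y,x,0]>35 else '.' for x in range(200,250)))
E
```

```text
0.003 tongue L/R front top [209.7 177.1] [226.  179.9] body bottom R [242.6 199.4] body top L/R [200.9 184. ] [242. 191.]
0.036 tongue L/R front top [212.6 162.7] [228.8 165.4] body bottom R [244.8 187.2] body top L/R [203.6 171. ] [244.4 177.9]
154 ...................................y..............
155 ..................................................
156 .................y.................y.............y
157 .................YYYYyyyyy..........yy............
158 .................yyyyYYYYYYy............yy........
159 .................yyyy..yyyYy.........y...y...y....
160 .................yyyy..yyyyy...............yyy..y.
161 .............yYYyyyyy..yyyyyyy................yyy.
162 .............yYYYYYYYYYyyyyyYY.................y.y
163 ..............yyyYYYYYYYYYYYYy....................
164 ..............yyyyyyyyYYYYYYYy....................
165 ..........yy.yyyyyyyyyyyyyyyy.....................
166 ..........YYYYyyyyyyyyyyyyyyy.....................
167 ..........YYYYYyyyyyyyyyyyyyyy....................
168 ..........yyyyyyyyyyyyyyyyyyyyyy.y................
169 ...........yyyyyyyyyyyyyy
[... 425 characters left out ...]
....y..........yyyyYyyyyyyYYYYYyyyy.....
178 ......yyyy....y..........y...yy.yyyyYYYYYYYYY.....
179 .......yyy....yy.........y....y....yy.yYYYYYY.....
180 .......yyyyyyyyy.........yy...yy...yy....yyyy.....
181 ........yyyyYYYyyy.......yy...yy...yy....yyyy.....
182 ..........yyyYYyyy......yyy...yy...yy....yyyy.....
183 ...............yyy.....yYyyYyyyy...yy....yyyy.....
184 .......................yYyyYYYYyYYyyy....yyyy.....
185 ...........................yyYYYYYYYYYYyyyyyy.....
186 ................................yyyYYYYYyyyyy.....
187 ......................................yyyyyyy.....
188 ..................................................
189 ..................................................
```

Yellow matches an upright model at stand x = 36 mm, so it is at the post. Next is the blue grille: align above it, then descend.

{"method": "arm_command", "body": {
  "deltas": [
    [[-0.85,-0.67,0,0,0,6.95],[-0.86,-0.68,0,0,0,6.95],[0,0,-2,0,0,0],[0,0,-2,0,0,0],[0,0,-2,0,0,0],[0,0,-1,0,0,0],[0,0,0,0,0,0],[0,0,0,0,0,0]]
  ]
}}

```text
t: 14.4
tool_pos: [0.4607, -0.2942, 0.2192]
orientation: [-2.237, -2.205, 0.0]
force: [-0.4, -0.6, 0.5]
opening: 0.0467
gripper_force: 0.0
```

```bash
python3 - <<'E'
from h import *
s=monitor.read_state();print(s['t'],s['tool_pos'],s['orientation'],s['opening'])
a=eyes.read_camera('scene');b=eyes.read_camera('top')
cv2.imwrite('pics/s7.png',a);cv2.imwrite('pics/t7.png',b)
c=np.hstack([cv2.resize(a[150:230,290:370],(400,400),interpolation=cv2.INTER_CUBIC),cv2.resize(b[170:250,300:380],(400,400),interpolation=cv2.INTER_CUBIC)])
cv2.imwrite('pics/c6.png',cv2.convertScaleAbs(c,alpha=1.4,beta=10))
E
```

```text
14.4 [ 0.46067772 -0.29424135  0.21924616] [-2.23656454e+00 -2.20525743e+00  1.52176320e-04] 0.04666918546002927
```

View pics/c6.png

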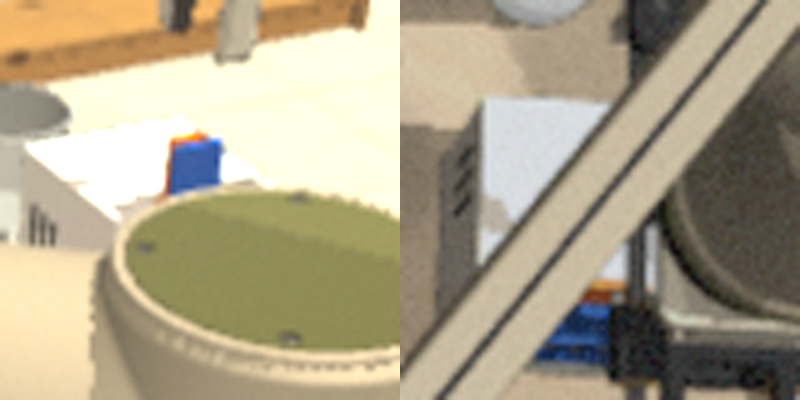

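```bash
python3 - <<'E'
from h import *
for P in([.4607+.0233,-.2942,.219],[.4607-.0233,-.2942,.219],[.4545,-.2955,.186],[.4607-.0233-.0175,-.2942,.219]):
    u,v=proj('scene',P);print(P,round((u-290)*5),round((v-150)*5))
E
```

```text
[0.484, -0.2942, 0.219] 174 75
[0.4374, -0.2942, 0.219] 219 105
[0.4545, -0.2955, 0.186] 199 144
[0.4199, -0.2942, 0.219] 237 117
```

```bash
python3 - <<'E'
from h import *
for y in(.012,.0295):
  for dx in (-.0075,.0075):
    u,v=proj('scene',[.587+.1325*y+dx,-.0197+.991*y,.159]);print('s4 tip pred crop',round((u-190)*5),round((v-150)*5))
a=cv2.imread('pics/s7.png');b=cv2.imread('pics/s4.png')
g=np.hstack([cv2.resize(a[145:185,310:350],(400,400),interpolation=cv2.INTER_NEAREST),cv2.resize(b[145:185,205:245],(400,400),interpolation=cv2.INTER_NEAREST)])
cv2.imwrite('pics/c7.png',cv2.convertScaleAbs(g,alpha=1.0,beta=-20))
E
```

```text
s4 tip pred crop 168 185
s4 tip pred crop 158 175
s4 tip pred crop 139 189
s4 tip pred crop 129 178
```

View pics/c7.png

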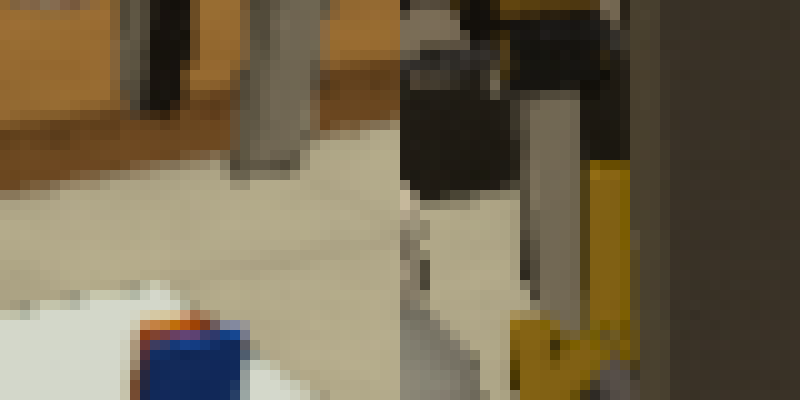

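Left crop: finger tips at full-image px (325,156) and (336.5,162.5), about 9 px higher than the readout predicts, which is roughly 27 mm. The right crop shows the same offset. So the tips seem higher than reported; I descend partway and check against the tongue.

{"method": "arm_command", "body": {
  "deltas": [
    [[0,-0.1,-1.5,0,0,0],[0,0,-1.5,0,0,0],[0,0,-1.5,0,0,0],[0,0,-1,0,0,0],[0,0,-0.4,0,0,0],[0,0,0,0,0,0],[0,0,0,0,0,0]]
  ]
}}

```text
t: 15.08
tool_pos: [0.4612, -0.2959, 0.1611]
orientation: [2.235, 2.207, 0.0]
force: [0.2, -0.1, -0.6]
opening: 0.0466
gripper_force: 0.0
```

```bash
python3 - <<'E'
from h import *
s=monitor.read_state();print(s['t'],s['tool_pos'],s['orientation'],s['force'])
a=eyes.read_camera('scene');b=eyes.read_camera('top')
cv2.imwrite('pics/s8.png',a);cv2.imwrite('pics/t8.png',b)
g=np.hstack([cv2.resize(a[155:195,310:350],(400,400),interpolation=cv2.INTER_NEAREST),cv2.resize(b[210:250,325:365],(400,400),interpolation=cv2.INTER_NEAREST)])
cv2.imwrite('pics/c8.png',cv2.convertScaleAbs(g,alpha=1.1,beta=0))
E
```

```text
15.0833 [ 0.46124186 -0.29593943  0.16110067] [2.23482647e+00 2.20651731e+00 2.15555720e-04] [ 0.19107074 -0.14370177 -0.61696889]
```

View pics/c8.png

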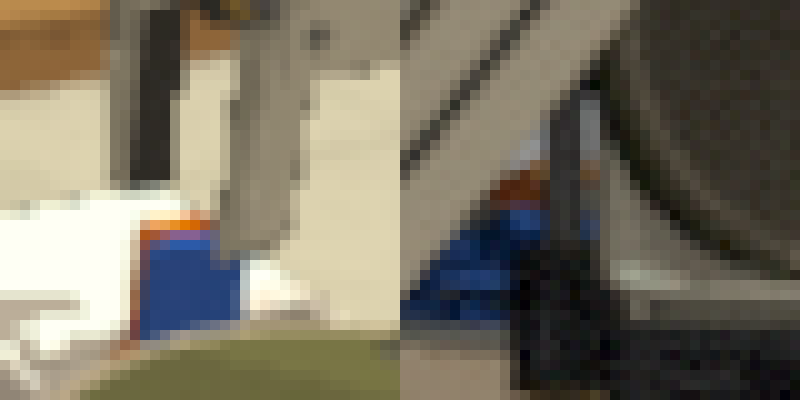

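The tips are at px (324.5,174) and (336,180.5), while the tongue top is at (329,178). The fingers barely reach the tongue at reported z = 0.161, so I quantify the offset.

```bash
python3 - <<'E'
from h import *
from scipy.optimize import brentq
for n,(x,y,t,v) in {'s8back':(.4612+.0233+.006,-.2959,.1611,174),'s8front':(.4612-.0233-.006,-.2959,.1611,180.5),'s7back':(.4607+.0233+.006,-.2942,.2192,156),'s7front':(.4607-.0233-.006,-.2942,.2192,162.5)}.items():
    z=brentq(lambda z:proj('scene',[x,y,z])[1]-v,.05,.4);print(n,z,'off',z-t,proj('scene',[x,y,z])[0])
E
```

```text
s8back 0.18634316759064595 off 0.02524316759064596 323.17238134646317
s8front 0.19053075795032512 off 0.029430757950325126 334.46054876947363
s7back 0.24578767286404946 off 0.02658767286404945 324.54404319298465
s7front 0.2484573282030815 off 0.029257328203081495 336.0562607236394
```

{"method": "arm_command", "body": {
  "deltas": [
    [[-0.1,0,-0.6,0,0,0],[0,0,-0.6,0,0,0],[0,0,-0.6,0,0,0],[0,0,0,0,0,0]]
  ]
}}

```text
t: 15.52
tool_pos: [0.459, -0.295, 0.1402]
orientation: [-2.234, -2.206, 0.001]
force: [0.4, 0.3, -0.7]
opening: 0.0465
gripper_force: 0.0
```

{"method": "arm_command", "body": {
  "deltas": [
    [[0,0,-0.3,0,0,0],[0,0,-0.3,0,0,0],[0,0,-0.3,0,0,0],[0,0,0,0,0,0]]
  ]
}}

```text
t: 15.85
tool_pos: [0.4595, -0.2954, 0.1323]
orientation: [-2.235, -2.207, 0.0]
force: [0.4, -0.2, -0.2]
opening: 0.046
gripper_force: 0.0
```

```bash
cat > asc.py <<'E'
from h import *
def asc(im,x0,x1,y0,y1):
    im=im.astype(int);print('x0',x0)
    for y in range(y0,y1):
        o=''
        for x in range(x0,x1):
            b,g,r=im[y,x]
            o+='B' if b-r>40 else 'O' if r-b>90 and r-g>50 else 'Y' if r-b>70 else '#' if r+g+b<210 else '+' if r+g+b<420 else '-' if r+g+b<560 else '.'
        print(y,o)
E
python3 - <<'E'
from asc import *
s=monitor.read_state();print(s['t'],s['tool_pos'],s['force'])
a=eyes.read_camera('scene');cv2.imwrite('pics/s9.png',a);asc(a,312,350,165,195)
E
```

```text
15.85 [ 0.45951394 -0.295392    0.13233327] [ 0.42571612 -0.20612409 -0.23936508]
x0 312
165 ---------+++####++#######+++++++++++++
166 ---------+++###+--+#####++++++++++++++
167 --------++++###+---+++++++++++++++++++
168 --------#++####+-----+++++++++++++++++
169 --------+++####+-----+++++++++++++++++
170 --------+++####+-----+++++++++++++++++
171 --------+++####+-----++++++++++++----+
172 --------+++####+-----++++++++---------
173 --------+++####+-----+++++++----------
174 ------.-+++####+-----+++++++----------
175 -.......+++###+-.---++++++++----------
176 ........+++###YYYO-+++++++++----------
177 ........+++#OOOOOOO+++++++++----------
178 ........+++YOYY+++B++++++++-----------
179 ........++##+++BBBB++++++++-----------
180 ........++##+BBBBBB++++++++----..-----
181 ........-+###BBBBBB++++++++------..---
182 -........++##BBBBBB++++++++-----------
183 --........-+#BBBBBB+++++++--.---------
184 ----......-+BBBBBBB+++++++-..---------
185 -----------+BBBBBBB+++++++------------
186 ------.-..-+BBBBBB+++++++++++--..-----
187 ...---....-+BBBBBB+++--++--+++--------
188 ....--...-++BB++++++++++++++++++++++++
189 --..----++Y+++++++++++++++++++++++++++
190 --.---++++++++++++++++++++++++++++++++
191 -++++----+++++++++++++++++++++++++++++
192 --+-----++++++++++++++++++++++++++++++
193 ------++++++++++++++++++++++++++++++++
194 +----+++++++++++++++++++++++++++++++++
```

Reported z = 0.132 with no force on the roof confirms the offset; the true tips are at about 0.16. I close on the tongue and catch.

{"method": "arm_command", "body": {
  "deltas": [
    [[0,0,0,0,0,0],[0,0,0,0,0,0],[0,0,0,0,0,0],[0,0,0,0,0,0],[0,0,0,0,0,0],[0,0,0,0,0,0],[0,0,0,0,0,0],[0,0,0,0,0,0],[0,0,0,0,0,0],[0,0,0,0,0,0]]
  ],
  "gripper": -1,
  "squeeze": 25
}}

```text
t: 16.73
tool_pos: [0.4598, -0.2957, 0.1332]
orientation: [2.235, 2.207, -0.0]
force: [-1.7, 0.3, 1.9]
opening: 0.0084
gripper_force: 25.0
```

{"method": "arm_command", "body": {
  "deltas": [
    [[0,0,0.3,0,0,0],[0,0,0.4,0,0,0],[0,0,0.4,0,0,0]]
  ]
}}

```text
t: 16.98
tool_pos: [0.4597, -0.2955, 0.1442]
orientation: [-2.235, -2.207, -0.0]
force: [-0.4, 0.0, -1.4]
opening: 0.0083
gripper_force: 25.0
```

```bash
python3 - <<'E'
from asc import *
s=monitor.read_state();print(s['t'],s['tool_pos'],s['force'],s['wrist_torque'],s['opening'])
a=eyes.read_camera('scene');cv2.imwrite('pics/s10.png',a);asc(a,312,350,165,195)
E
```

```text
16.9833 [ 0.45973931 -0.29548573  0.14423792] [-0.370725    0.00229402 -1.44831864] [-0.00309921  0.0590644   0.02268793] 0.008326450505518104
x0 312
165 ------------++++#+++++++++++++++++++++
166 ------------+++##+++++++++++++++++++++
167 ------------+++##+++++++++++++++++---+
168 ------------+++##++++++++-+++---+-----
169 ------------+++##+++++++---+----------
170 ------------+++##+++++++--------------
171 ------------+++##+++++++--------------
172 ------------+++##+++++++--------------
173 -----------++++##+++++++--------------
174 ------.....+++Y#++++++++--------------
175 -..........-+++++++++++---------------
176 ...........-+BBB+++++++---------------
177 ...........-+BB++++++++---------------
178 ............+BB++++++++--------------.
179 ............BBB++++++++---------------
180 ............BBB++++++++---------------
181 ............BBB+++++++-...------------
182 ............BBB+++++++-....-----------
183 ............BBB+++++B+-......---------
184 ...........-BBBBBBBBB+.......---------
185 ---........-BBBBBBBBBB----.-----------
186 ----.......-BBBBBBBBBBBBB++++---.-----
187 -----.---+++BBBBBB++++++++++++--------
188 --------++BBBB++++++++++++++++++++++++
189 -------+BBB+++++++++++++++++++++++++++
190 ------++++++++++++++++++++++++++++++++
191 -++++-++++++++++++++++++++++++++++++++
192 --+-----++++++++++++++++++++++++++++++
193 ------++++++++++++++++++++++++++++++++
194 +----+++++++++++++++++++++++++++++++++
```

Lifting works, with the force reading the grille's weight. I continue straight up.

{"method": "arm_command", "body": {
  "deltas": [
    [[0,0,0.6,0,0,0],[0,0,0.8,0,0,0],[0,0,0.8,0,0,0],[0,0,0.8,0,0,0],[0,0,0.8,0,0,0],[0,0,0.8,0,0,0],[0,0,0.8,0,0,0],[0,0,0.8,0,0,0]]
  ]
}}

```text
t: 17.7
tool_pos: [0.4599, -0.2957, 0.2071]
orientation: [2.235, 2.207, 0.0]
force: [-0.6, -0.1, -0.8]
opening: 0.0084
gripper_force: 25.0
```

{"method": "arm_command", "body": {
  "deltas": [
    [[0,0,0.8,0,0,0],[0,0,0.8,0,0,0],[0,0,0.8,0,0,0],[0,0,0.8,0,0,0],[0,0,0.5,0,0,0],[0,0,0.3,0,0,0],[0,0,0,0,0,0],[0,0,0,0,0,0]]
  ]
}}

```text
t: 18.37
tool_pos: [0.4598, -0.2956, 0.246]
orientation: [-2.235, -2.207, 0.0]
force: [-0.7, 0.1, -1.2]
opening: 0.0081
gripper_force: 25.0
```

```bash
python3 - <<'E'
from asc import *
s=monitor.read_state();print(s['t'],s['tool_pos'],s['orientation'],s['force'],s['wrist_torque'],s['opening'])
a=eyes.read_camera('scene');cv2.imwrite('pics/s11.png',a);asc(a,305,355,130,190)
E
```

```text
18.3667 [ 0.45981771 -0.29563061  0.24599295] [-2.23522088e+00 -2.20733436e+00  3.58334927e-05] [-0.73796995  0.07697799 -1.18176967] [-0.04356808 -0.09809566  0.01245774] 0.008147957839319337
x0 305
130 YYYYYYYYYYYYYYYYYY++++++++++++++++++++++++++++++++
131 Y++YYYYYYYYYYYYYYY++#+++++##++++++++++++++++++++++
132 Y++YYYYYYYYYYYYYYY++#+++++##++++++++++++++++++++++
133 YYYY++YYYYYYYYYYYY++B#++++#++++++++++++++++#######
134 YY++++YYYYYYYYYYY+++##++++#+++++++++##############
135 ++++++YYYYYYYYYYY++++++++##+++++++++##############
136 ####++YYYYYYYYYYY++++++++##++++++++++#############
137 ####++++++++++YYY++++++++##+++++++++YY++##########
138 +++++++----+++++Y++++++++##+++++++++YYYY+#########
139 +++++---------++Y++++++++##+++++++++YYYYYY+#######
140 ####+++--------YYY+++++++##+++++++++YYYYYYY++#####
141 ++#++++++++++++YYYY++++++#+++++++++YYYYYYYYYY+####
142 ++#++++++++++++YYYYY++++++++++++++YYYYYYYYYYYYY+##
143 +YY++++++++++++YYYYYYY++++++++++++YYYYYYYYYYYYYYY+
144 +++++++++++++++YYYYYYY+BBB++++++++YYYYYYYYYYYYYYYY
145 ++++YY++++++++YYYYYYY++BBB++++++++YYYYYYYYYYYYYYYY
146 +++YYYYYYYYYYYYY
[... 1699 characters left out ...]
+BBB+++B--B+..B-.+B+-+---+BB------------
178 ..........+BB+.-++..B-..B-.+B+-B---+BB------------
179 ..........BBB-..B+..B-.-B-.+B++B--+BBB------------
180 ..........BBB-..B-..B-.-B-.++--B+-+BBB------------
181 ..........BBB-..B-.-B-.-B-.B-..B+-+BBB---.--------
182 ..........BBB-..B-.-B-.-+..B-.-B-.+BB+------------
183 ..........BBB-.-B-.-B-.B+..B-.-B-.-BB-------------
184 ..........BBB-.-B-.-B..B+..B-.-B..-BB-------------
185 .........-BB+..-B-.++..B-..B-.+B--+BB+------------
186 .........-BB+..-B-.++..B-.-B--+++++BB+..----------
187 .........-BB+..++..B+.-B--+++++++++++-------------
188 -........+BB+.-++--B+--++++++++++++++++++++++++---
189 ++-.-----+BB+-+B++-+++-+++++++++++++++++++++++++++
```

```bash
python3 - <<'E'
from h import *
for x in(.4543,):
  print('peak',proj('scene',[x,-.2955,.2448]),'sides@.2208',proj('scene',[x,-.2775,.2208]),proj('scene',[x,-.3135,.2208]),'shoulder L/R top z84',proj('scene',[x,-.2455,.2028]),proj('scene',[x,-.3455,.2028]))
E
```

```text
peak (np.float64(331.7518629566472), np.float64(160.66379104993206)) sides@.2208 (np.float64(325.87790728438193), np.float64(169.1841440626957)) (np.float64(336.009018973577), np.float64(167.18458557976925)) shoulder L/R top z84 (np.float64(316.1672466678743), np.float64(176.63433503813357)) (np.float64(344.1771741633471), np.float64(170.940669964812))
```

The observed window and shoulders match the prediction within 1 px, so the grasp relation is well known. I raise it clear of the box and carry it in front of the hook tip.

{"method": "arm_command", "body": {
  "deltas": [
    [[0,0,1.5,0,0,0],[0,0,2,0,0,0],[-0.3,0.5,1.6,0,0,0],[-0.5,2,0,0,0,-0.6],[-0.4,3,0,0,0,-0.9],[-0.3,3.3,0,0,0,-0.9],[-0.3,3.3,0,0,0,-0.9],[-0.3,3.3,0,0,0,-0.9],[-0.3,3.3,0,0,0,-0.9],[-0.3,3.3,0,0,0,-0.9],[-0.2,3,0,0,0,-0.9],[0,2.4,0,0,0,0]]
  ]
}}

```text
t: 19.42
tool_pos: [0.4301, -0.0196, 0.2968]
orientation: [-2.364, -2.068, -0.0]
force: [0.1, 0.1, -0.9]
opening: 0.0085
gripper_force: 25.0
```

{"method": "arm_command", "body": {
  "deltas": [
    [[0,1.6,0,0,0,0],[0,0.6,0,0,0,0],[0,0,0,0,0,0],[0,0,0,0,0,0]]
  ]
}}

```text
t: 19.75
tool_pos: [0.4308, -0.0, 0.2968]
orientation: [-2.363, -2.07, 0.001]
force: [0.5, -0.1, -0.4]
opening: 0.0084
gripper_force: 25.0
```

{"method": "arm_command", "body": {
  "deltas": [
    [[0,0.1,-1,0,0,0],[0,0,-2,0,0,0],[0,0,-2,0,0,0],[0,0,-2,0,0,0],[0,0,-2,0,0,0],[0,0,-1,0,0,0],[0,0,-0.4,0,0,0],[0,0,0,0,0,0],[0,0,0,0,0,0]]
  ]
}}

```text
t: 20.5
tool_pos: [0.4312, 0.0009, 0.1939]
orientation: [2.364, 2.068, 0.001]
force: [-0.1, 0.9, -1.1]
opening: 0.0081
gripper_force: 25.0
```

```bash
python3 - <<'E'
from asc import *
s=monitor.read_state();print(s['t'],s['tool_pos'],s['orientation'],s['force'],s['opening'])
a=eyes.read_camera('scene');cv2.imwrite('pics/s12.png',a);asc(a,200,262,155,225)
b=eyes.read_camera('top');cv2.imwrite('pics/t12.png',b);asc(b,185,260,190,260)
E
```

```text
20.5 [0.43120859 0.00092119 0.19385097] [2.36434792e+00 2.06774016e+00 7.27415039e-04] [-0.12801476  0.93249582 -1.06428677] 0.008148862418052497
x0 200
155 ############################################+++++++###++###+##
156 ###########################################++++++++##+++#++###
157 ###########################################++++++++++######+##
158 #####################################+#####+++++++++++####++##
159 ####################################+++####+++++++++#+########
160 ###################################++######+++++++###+++#+#++#
161 #######################YYYYYY+-+###Y#######+++++++####+##+####
162 ++++#################YYYYYYYYYYY+##++###+##++++++#+#++########
163 ....--##########++++YYYYYYYYYYYY-+##+##+++++++++++++##+#+##+#+
164 ......+##++++++-----YYYYYYYYYYYY--+##+##+++++++++##++##+#++###
165 ......--------------YYYYYYYYYYYY---+--##++++++++++++++++##++##
166 ......-.......------YYYYYYYYYYYY------++++++++++#+#++#########
167 ....----.....-.-----YYYYYYYYYYYY------+++++++++++++###++#++###
168 -+------..--.-------YYYYYYYYYYYY..----+++++++++++#++####+#+###
169 +++++
[... 8649 characters left out ...]
++++##++++++++#######+++++++++++++++++++++++++++++++++++++++
252 ###########++++++++#+++++++++#######+++++++++++++++++++++++++++++++++++++++
253 ##+++++####++++++++#++++++++#######++++++++++++++++++++++++++++++++++++++++
254 #++++++++++++++++++#++++++++#######++++++++++++++++++++++++++++++++++++++++
255 #+++++++++++++++++##++++++++#######++++++++++++++++++++++++++++++++++++++++
256 #+++++++++++++++++##++++++++#######++++++++++++++++++++++++++++++++++++++++
257 #+++++++++++++++++#+++++++++#######++++++++++++++++++++++++++++++++++++++++
258 #+++++++++++++++++#+++++++++#######++++++++++++++++++++++++++++++++++++++++
259 ++++++++++++++++++#++++++++########++++++++++++++++++++++++++++++++++++++++
```

Yellow still sits at the post. The blue grille is on the arm's line in front of the tip, so I advance over it.

{"method": "arm_command", "body": {
  "deltas": [
    [[0.5,-0.066,0,0,0,0],[0.5,-0.066,0,0,0,0],[0.5,-0.066,0,0,0,0],[0.5,-0.066,0,0,0,0],[0.5,-0.066,0,0,0,0],[0.5,-0.066,0,0,0,0],[0.5,-0.066,0,0,0,0],[0.5,-0.066,0,0,0,0],[0.5,-0.066,0,0,0,0],[0.5,-0.066,0,0,0,0]]
  ]
}}

```text
t: 21.43
tool_pos: [0.4813, -0.0053, 0.1931]
orientation: [-2.364, -2.069, 0.0]
force: [-0.1, -0.2, -1.4]
opening: 0.0084
gripper_force: 25.0
```

{"method": "arm_command", "body": {
  "deltas": [
    [[0.6,-0.08,0,0,0,0],[0.8,-0.106,0,0,0,0],[0.8,-0.106,0,0,0,0],[0.8,-0.106,0,0,0,0],[0.8,-0.106,0,0,0,0],[0.8,-0.106,0,0,0,0],[0.7,-0.093,0,0,0,0],[0.6,-0.08,0,0,0,0],[0.6,-0.08,0,0,0,0],[0.4,-0.053,0,0,0,0],[0.2,-0.027,0,0,0,0],[0,0,0,0,0,0]]
  ]
}}

```text
t: 22.43
tool_pos: [0.5521, -0.0147, 0.1931]
orientation: [-2.364, -2.069, 0.0]
force: [-0.6, -0.5, -1.7]
opening: 0.0088
gripper_force: 25.0
```

```bash
python3 - <<'E'
from asc import *
s=monitor.read_state();print(s['t'],s['tool_pos'],s['orientation'],s['force'],s['opening'])
d=s['tool_pos'][:2]-np.array([.557,-.016]);c,n=np.cos(-.1329),np.sin(-.1329);print('stand',c*d[0]+n*d[1]-.0025,-n*d[0]+c*d[1])
a=eyes.read_camera('scene');cv2.imwrite('pics/s13.png',a);asc(a,200,245,158,222)
E
```

```text
22.4333 [ 0.55212453 -0.01472232  0.19306612] [-2.36403537e+00 -2.06888185e+00  9.31056277e-05] [-0.60412304 -0.47272749 -1.66756138] 0.008799979703192098
stand -0.007501777218472347 0.0006203680991002932
x0 200
158 ##########################+++++++++##########
159 ##########################++++++++++#########
160 ##########################+++++++++##########
161 ########################+Y+++++++++##########
162 ++++#################YYYYY+++++++++##########
163 ....--##########++++YYYYY++++++++++##########
164 ......+###+++++-----YYYY+BBB+++++++##########
165 ......-+------------YYYY#BB++++++++##########
166 .....---------------YYYY#BB++++++++##########
167 ---.----------------YYYY#BB++++++++##########
168 +++--+--------------YYYY#BB++++++++##+#######
169 +++++++-------------YYYY#BB++++++++##########
170 ++++++--------------YYYY#BB++++++++##########
171 +++++-++------------YYYY#BB++++++++##########
172 +++++-++------------YYYY#BBB+++++++##########
173 +++++-++------------YYYY#BBBBB+++++##########
174 ++++++-------------+YYYY#BBBBB+++++##########
175 +++++++------------#YYYY#BBBBB++++
[... 1611 characters left out ...]

208 ----------+YY+BBBYY+#B+##B+Y+++++++##########
209 ----------+YY+BBB+Y+#B+##B+Y+++++++#+####+###
210 ------...-+YY+BBB#Y+#B+##B+Y++++++####++#####
211 -------..-+YY+BBB#Y+#B+##B+Y-+++++++#######+#
212 ----------+YY+BBB+Y+#B+##B+Y-++++++++########
213 -------.---YY+BBB+Y+#B+##B+YY++++++++########
214 -------..--YYYBBB+Y+#B+++B+YY+++++++++#######
215 --------.--YYYBBB+YYYB+Y+B+YY+++++++++#####++
216 --------.--YYYBBB+YYYB++BBBBBB+++++++++######
217 --------.--YYYBBBBBBBBBBBBBBBB++++++++++#####
218 ----------+YYYBBBBBBBBBBBBBBB+++++++++++#####
219 ---------++YYYBBBBBBBBBB###++++++++++++++###+
220 +++++++++++Y+++BB#+#########++++++++++++++###
221 +++++++++++++++#############++++++++++++++###
```

The arm passes through the blue window and the red band lies in front of it. I lower it onto the arm.

{"method": "arm_command", "body": {
  "deltas": [
    [[0,0,-0.4,0,0,0],[0,0,-0.4,0,0,0],[0,0,-0.4,0,0,0],[0,0,-0.3,0,0,0],[0,0,-0.15,0,0,0],[0,0,0,0,0,0]]
  ]
}}

```text
t: 22.98
tool_pos: [0.5514, -0.0146, 0.1759]
orientation: [-2.363, -2.068, 0.001]
force: [0.2, 0.0, -2.3]
opening: 0.0084
gripper_force: 25.0
```

{"method": "arm_command", "body": {
  "deltas": [
    [[0,0,-0.1,0,0,0],[0,0,-0.05,0,0,0],[0,0,0,0,0,0]]
  ]
}}

```text
t: 23.23
tool_pos: [0.552, -0.0146, 0.1753]
orientation: [2.364, 2.069, 0.0]
force: [-0.4, 0.7, -1.3]
opening: 0.0088
gripper_force: 25.0
```

{"method": "arm_command", "body": {
  "deltas": [
    [[0,0,-0.08,0,0,0],[0,0,0,0,0,0]]
  ]
}}

```text
t: 23.4
tool_pos: [0.5522, -0.0145, 0.1748]
orientation: [2.364, 2.069, 0.001]
force: [-0.1, 1.0, 1.3]
opening: 0.0083
gripper_force: 25.0
```

{"method": "arm_command", "body": {
  "deltas": [
    [[0,0,-0.08,0,0,0],[0,0,0,0,0,0]]
  ]
}}

```text
t: 23.57
tool_pos: [0.5524, -0.0145, 0.1746]
orientation: [2.363, 2.069, 0.002]
force: [-1.6, 2.0, 3.8]
opening: 0.0086
gripper_force: 25.0
```

{"method": "arm_command", "body": {
  "deltas": [
    [[0,0,0,0,0,0],[0,0,0,0,0,0],[0,0,0,0,0,0],[0,0,0,0,0,0],[0,0,0,0,0,0]]
  ],
  "gripper": -0.4
}}

```text
t: 23.98
tool_pos: [0.5513, -0.0147, 0.1729]
orientation: [-2.364, -2.068, 0.002]
force: [0.1, -0.0, 0.6]
opening: 0.0277
gripper_force: 0.0
```

{"method": "arm_command", "body": {
  "deltas": [
    [[0.15,-0.02,0,0,0,0],[0.15,-0.02,0,0,0,0],[0,0,0,0,0,0]]
  ]
}}

```text
t: 24.23
tool_pos: [0.5549, -0.0152, 0.1733]
orientation: [-2.364, -2.069, 0.0]
force: [0.8, -0.4, -0.1]
opening: 0.0277
gripper_force: 0.0
```

```bash
python3 - <<'E'
from asc import *
s=monitor.read_state();print(s['t'],s['tool_pos'],s['orientation'],s['force'],s['opening'],s['gripper_force'])
a=eyes.read_camera('scene');cv2.imwrite('pics/s14.png',a);asc(a,200,245,158,226)
E
```

```text
24.2333 [ 0.55493827 -0.01516773  0.17333622] [-2.36409413e+00 -2.06871881e+00  4.08084289e-04] [ 0.84335653 -0.43425151 -0.07273525] 0.027740329555563444 0.0
x0 200
158 ########################+++++++++++##########
159 ########################+++++++++++##########
160 ########################+++++++++++##########
161 ########################++++++++++++#########
162 ++++#################YYY+++++++++++##########
163 ....--##########++++#YYY++###++++++##########
164 ......+###+++++-----YYYY++##+++++++##########
165 ......-++-----------YYYY++##+++++++##########
166 .....---------------YYYY++##+++++++##########
167 ---.----------------YYYY++#YY++++++##########
168 +++--+--------------YYYYYOOOY++++++##########
169 +++++++-------------YYYY+++++++++++##########
170 ++++++--------------YYYY+BBB+++++++##########
171 +++++-++------------YYYY#BBB+++++++##########
172 +++++-++------------YYYY#BBB+++++++##########
173 +++++-++------------YYYY#BBB++++++++#########
174 ++++++-------------+YYYY#BBB+++++++##########
175 +++++++------------#YYYY#BBB++++++###########
176 ++++++++--------+-+YYYYY#BBB++
[... 1765 characters left out ...]

212 --------.-+YY+BBBYY+#BY##B+Y-++++++#+########
213 --------.--YY+BBBYY+#BY##B+YY+++++++++###+###
214 -----------YY+BBBYY+#BY++B+YY++++++++###+####
215 -------..--YY+BBBYYY++YYYB+YY#++++++++#######
216 -----------YY+BB+YYY+BYYYB+YY#+++++++++######
217 -----------YY+BB+YYY+BYYYB+YY+++++++++++####+
218 ----------+YY+BB+YYY#B+++BB+++++++++++++####+
219 ---------++YY+BBB+++#B###BB++#+++++++++++####
220 +++++++++++Y++BBB++##B###BB#+#++++++++++++###
221 ++++++++++++++BBB####B###BB#BB++++++++++++##+
222 ++++++++++####BBB###BBBBBBBBBB+++++++++++++##
223 ----+##+++####BBBBBBBBBBBBBBBB++++++++++++++#
224 ----+#++++++++BBBBBBBBBBBBBBB+++++++++++++++#
225 --+++#++++++++BBBBBBBBB##+####+++++++++++++++
```

It hangs vertically with the fingers clear. I rise straight up and back away.

{"method": "arm_command", "body": {
  "deltas": [
    [[0,0,0.5,0,0,0],[0,0,0.8,0,0,0],[0,0,1,0,0,0],[0,0,1.5,0,0,0],[0,0,2,0,0,0],[0,0,3,0,0,0],[0,0,3,0,0,0],[0,-1.5,1,0,0,0],[0,-3,0,0,0,0],[0,-3.5,0,0,0,0],[0,-3.5,0,0,0,0],[0,-3.5,0,0,0,0]]
  ]
}}

```text
t: 25.28
tool_pos: [0.555, -0.1665, 0.3034]
orientation: [2.362, 2.069, 0.002]
force: [1.1, -0.8, 0.3]
opening: 0.0282
gripper_force: 0.0
```

{"method": "arm_command", "body": {
  "deltas": [
    [[0,-3.5,0,0,0,0],[0,-3.5,0,0,0,0],[0,-3.5,0,0,0,0],[0,-3,0,0,0,0],[0,-1.5,0,0,0,0],[0,0,0,0,0,0],[0,0,0,0,0,0]]
  ]
}}

```text
t: 25.87
tool_pos: [0.5549, -0.3153, 0.3021]
orientation: [2.365, 2.067, 0.001]
force: [1.1, 0.1, 0.2]
opening: 0.028
gripper_force: 0.0
```

```bash
python3 - <<'E'
from asc import *
s=monitor.read_state();print(s['t'],s['tool_pos'],s['force'])
b=eyes.read_camera('top');cv2.imwrite('pics/t15.png',b)
im=b.astype(int)
for y in range(152,215): print(y,''.join('B' if im[y,x,0]-im[y,x,2]>30 else 'R' if im[y,x,2]-im[y,x,1]>45 else 'y' if im[y,x,2]-im[y,x,0]>38 else '.' for x in range(196,252)))
p0=np.array([.557,-.016]);c,n=np.cos(-.1329),np.sin(-.1329)
def pr(x,y,z): return np.round(proj('top',[p0[0]+c*x-n*y,p0[1]+n*x+c*y,z]),1)
for X in(-.0075,.036): print(X,'tongue L/R front',pr(X-.003,.018,.227),pr(X-.003,-.018,.227),'bottom R',pr(X-.003,-.05,.0475))
for nme,f in(('glue',(436,222)),('dye',(414,430)),('jar',(235,364)),('wash',(335,220))):
    x,y=[int(v/1.5625) for v in f];a=cv2.imread('pics/top0.png')[y-12:y+12,x-12:x+12].astype(int);print(nme,np.abs(a-im[y-12:y+12,x-12:x+12]).mean())
E
```

```text
25.8667 [ 0.55485584 -0.31529533  0.30208989] [1.06026399 0.11773061 0.17640931]
152 ........................................................
153 ........................................................
154 ........................................................
155 ........................................................
156 .....................y..................................
157 .....................yyyyyyyyy..........................
158 .....................yyyyyyyyyyy........................
159 .....................yyyy..yyyyy........................
160 ......................yy...yyyyy........................
161 .................yyyyyyyy..yyyyyyy......................
162 .................yyyyyyyyyyyyyyyyy......................
163 ..................yyyyyyyyyyyyyyyy......................
164 ..................yyyyyyyyyyyyyyyy......................
165 ..............y..yyyyyyyyyyyyyyyy.......................
166 ..............yyyyyyyyyyyyyyyyyyy.......................
167 ..............yyyyyyyyyyyyyyyyyyy.......................
168 ..............yyyyyyyyyyyyyyyyyyyy.....
[... 2366 characters left out ...]
..............................
208 ........................................................
209 ........................................................
210 ........................................................
211 ........................................................
212 ........................................................
213 ........................................................
214 ........................................................
-0.0075 tongue L/R front [208.7 181.7] [225.1 184.5] bottom R [241.9 203.4]
0.036 tongue L/R front [212.6 162.7] [228.8 165.4] bottom R [244.8 187.2]
glue 16.153935185185187
dye 28.767939814814813
jar 24.11747685185185
wash 10.556712962962964
```

```bash
python3 - <<'E'
from plant import ticket
print(ticket.close_job())
E
```

```text
the job is handed in; nothing more can be done
None
```

The job is handed in: both grilles hang upright behind the red band, yellow against the post and blue about 18 mm behind the band, with the robot clear. The first push on yellow tipped it and left it about 34 mm short of the post; a second, lower push brought it to the stop. I touched none of the bystanders, but did not confirm their positions with a final look.

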